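# Set the index of the spring tester and hold its slide pulled out to it

### The arm

A 6-joint arm with a two-finger parallel gripper is mounted at the origin on a cart in front of the work surface, level with it; the furniture and walls round the work are solid. World frame = base frame: x ahead of the robot, y to its left, z up, the work surface at z = 0. Lengths are in mm, angles in rad, forces in N, time in s.
With the tool pointing down it reaches from about 325 to 875 mm from the base axis. Payload 4.4 kg.
Tool frame: the origin (TCP) lies midway between the tips of the shut fingers; the grasp point (between the pads) lies 19 mm behind it; z points along the fingers, y is the line along which they close (so a half turn about z gives the same grasp; the last joint's range is limited). The gripper opens to 85 mm and grips with 20 to 120 N. Pads are 22 mm wide; open, the fingers measure 114 mm over their backs; the gripper's body (76 mm by 85 mm) begins 54 mm behind the grasp point. The pads swing forward as they close: fully open they stand 13 mm farther back than shut.
Start: joints at [-1.327, 0.207, 1.542, -0, 1.393, -0.15], TCP at [221.147, -530.774, 231.282] pointing down, gripper open.
Joint ranges: [-2.73, 2.73], [-0.86, 2.22], [0.23, 2.46], [-1.11, 4.25], [0.08, 2.63], [-2.82, 2.82]. Speed limits (rad/s): [2.79, 2.79, 3.14, 3.14, 3.14, 3.14].

### API

Orientations are given as a 3x3 rotation matrix whose columns are the frame's x, y, z axes.
In Python, from rig import ctrl, imaging, models gives the robot as it stands.
- The arm moves only by the shell command python3 -m handwheel 'ROWS' [OPENING]. ROWS is JSON, a list of rows, each an object with "offset": the shift along the tool's x, y, z in m, a list of three; "delta_rot": the turn, a rotation vector about the tool's x, y, z in rad, a list of three. A call has 1 to 20 rows; each row is the pose to reach, as a shift and turn from the pose commanded when the call began, along the tool's axes at that moment; what a row does not reach only later rows make up. A row lasts 1/10 s, in which the tool goes at most 50 mm and 8.59 degrees, less where a joint would pass 70% of its speed; a pose out of reach is approached as far as the arm can. A call with a gripper value outside its range is refused whole. OPENING is the finger opening in m, from 0 to 0.0854, set as the call begins (- or left out, the last holds). The fingers move at their own pace and stop on an object; the grip force is fixed at half the most. Time passes only in rows, so rows that repeat a pose let the fingers close. It gives the time, the measured TCP pose, the force, the opening and the grip force at its end, in the units of the state.
- ctrl.observe(): the state, without advancing time (a new reading comes with each control period).
- imaging.grab_frame(name): name is "side" or "top" or "wrist"; returns (picture, depth): 384x512x3 uint8, red, green, blue; 384x512 float32, mm along the optical axis (not along the pixel's ray), 0 where there is no reading.
- imaging.camera_params(name): a dict with "fx", "fy", "cx", "cy" (pixels), "rvec" (rotation vector, rad) and "tvec" (3), from world to camera coordinates, as OpenCV has them. Camera axes: x right, y down, z forward; pixel columns grow to the right and rows downward; lengths in mm; the calibration is good to about 2 mm. A picture is of the moment at which its call begins: read the wrist's pose just before it. camera_params takes no time and is no camera call; for the wrist camera it gives the pose at the moment of the call.
- ctrl.close_job(): hands the job in; it is judged then, once.
Trained networks look in the newest picture that a camera, given by its name, has taken for a name from the list of things; names that differ only in an ending like _2 or _b are one class to them, and where a whole thing is asked for, a point or a joint stands for the part that bears it (a point fixed in the world has none). Each returns a list of dicts, best first, with "conf" (0 to 1); they miss things now and then, are a little off and sometimes report something else, mostly with a low value. They report only what shows in the picture. A call takes as long as a camera call.
- models.find_in(camera, query): "at" ([x, y, z] in mm, in world coordinates, good to about 4 mm: the middle of the surface that is visible of it).
The state is a dict: "clock": time; "joint_positions": joint angles; "qd": joint speeds; "joint_torque": joint torques, N m; "tcp_pos": TCP position; "orientation": TCP orientation; "wrist_force": force on the tool from outside, world axes, zero at the start; "ft_torque": the same for the moment, N m; "grip_width": finger opening in mm; "grip_force": force on a finger pad.
Only numpy, scipy, OpenCV 4.12 (cv2) and the standard library are available. Lean on these libraries where they do the work, as an engineer would, in place of code of your own. Each camera call takes 0.05 s, during which the arm holds its last target. There are 200 camera calls.

### The job

On the small bench spring tester, first turn the black knob until the red index pointer lines up with the black line on the yellow tag, moving the index only by its knob, and let go of the knob. Then pull the spring-loaded slide out by its orange handle until its green pointer lines up with the red index, keep it there for a good two seconds, and finish with the gripper still holding it there against the spring. Leave the grease pot, the bearing and the nut beside the tester where they are.

Things in the scene. Friction and masses are not known exactly. Their poses are not given: they have to be found in the camera images.
- fixture: bench spring tester, bolted down: grey plate 280 x 180 x 12 mm; origin: centre of its underside. Pull direction is its -x, roughly to the robot (yaw within 0.3). Spring housing and, to its +y, a blue gearbox with the knob at the +x end. Side by side along x: slide (y -45 mm), index (y +34), white scale with 5 mm divisions (y +68). Only the handle and knob are higher than 50 mm
- slide: spring-loaded aluminium slide with upright orange handle; moves only along the fixture's -x, 0 to 85 mm out. Origin: under the handle's centre, worktop height; fully in it is at fixture x +20, y -45 mm. Handle 20 mm thick (x), 44 mm wide (y), 28 to 92 mm above the worktop. Spring pulls it in with about 4 N at rest plus 1.4 N per 10 mm; let go, it returns fully in
- slide_grip (a point): grip point: centre of the orange handle, 70 mm above the worktop; close the fingers along the fixture's x (20 mm)
- slide_line (a point): tip of the slide's green pointer, a 3 mm wide bar on the slide's +y side, at the same fixture x as the handle's centre
- index: index carriage: dark block with a red bar 3 mm wide (along x) and 42 mm long (along y), its top 32 mm up; driven along the fixture's -x by the knob through a brass rack, 15 mm per radian; not to be touched. Origin under the red bar at worktop height
- index_line (a point): middle of the red bar's top; fixture x of this point is the index reading
- knob: round black knurled knob, diameter 38 mm, 34 mm tall, axis vertical, at fixture x +90, y +57 mm; origin: centre of its underside, 49 mm above the worktop. Clockwise seen from above moves the index along the fixture's -x, 15 mm per rad; takes 0.05 N m, stays where left. The index starts on the +x side of the tag: 0.6 to 2.8 rad clockwise are needed
- knob_grip (a point): grip point on the knob's axis, 70 mm above the worktop
- tag: yellow clip 14 x 24 x 8 mm, fixed on the white scale, with a black 3 mm line across it along y; origin at the centre of its underside, 16 mm above the worktop; same axes as the fixture
- tag_line (a point): end of the tag's black line next to the red index, 24 mm above the worktop
- grease_pot: bystander: white grease pot, 53 x 53 x 50 mm, stands beside the tester; origin at the centre of its underside
- bearing: bystander: steel ball bearing lying flat, 52 x 52 x 15 mm; origin at the centre of its underside
- nut_m20: bystander: large steel hex nut lying flat, 29 x 33 x 16 mm; origin at the centre of its underside

How it is judged (in metres and radians):
On the way, in this order (a step that is already met when the one before it is completed fails the run):
1. the red index is set to the yellow tag's line and the knob is let go, the slide still fully in (x of index_line in the frame of tag_line between -0.004 and 0.004 m and x of slide in the frame of fixture above 0.012 m and contact force between the fingers and knob below 0.3 N and linear speed of index below 0.005 m/s), for 0.2 s.
2. the slide is pulled out by hand to the red index and kept there for two seconds (x of index_line in the frame of tag_line between -0.004 and 0.004 m and x of slide_line in the frame of index_line between -0.004 and 0.004 m and contact force between the fingers and slide above 3 N and linear speed of slide below 0.02 m/s), for 2 s.
At the end, for the whole second after the job is handed in: The fingers still hold the slide (more than 3 N) at rest with its green pointer within 4 mm of the red index along the pull direction, and the red index is within 4 mm of the line on the yellow tag (all of step 2); the arm keeps its last pose, push and grip.
It fails at once if the white grease pot is pushed more than 20 mm away (distance of grease_pot from where it was at the start of the episode above 0.02 m).
It fails at once if the steel ball bearing is pushed more than 20 mm away (distance of bearing from where it was at the start of the episode above 0.02 m).
It fails at once if the large hex nut is pushed more than 20 mm away (distance of nut_m20 from where it was at the start of the episode above 0.02 m).
It fails at once if the red index is pushed directly instead of by its knob (contact force between the arm and index above 2 N).
It fails at once if the red index is pushed directly by the fingers (contact force between the fingers and index above 2 N).
It also fails if it takes over 64 s, if anything falls off the work surface, if the arm or the gripper's body presses on something with over 40 N, if the wrist force passes 120 N, or if a joint passes its speed limit or range.

## Working session

There is one attempt and no reset: what is moved stays moved. The work goes in short steps, Python scripts to look and compute and a shell command to move; the robot and the scene stay as the last step left them, time stands still between calls to the robot, and variables do not carry over. Pictures are saved under pics/ and viewed, at most 10 in all, crops included, and the job is handed in when it is done.

```bash
mkdir -p pics; ls
cat > h.py <<'E'
import numpy as np, cv2
from rig import ctrl, imaging, models
def cam(n):
    p=imaging.camera_params(n); R=cv2.Rodrigues(np.array(p["rvec"],float))[0]; return p,R,np.array(p["tvec"],float).ravel()
def grab(n,f=None):
    c=cam(n); im,d=imaging.grab_frame(n)
    if f: cv2.imwrite(f"pics/{f}.png",im[:,:,::-1])
    return im,d,c
def world(u,v,d,c):
    p,R,t=c; z=d
    return R.T@(np.array([(u-p["cx"])/p["fx"]*z,(v-p["cy"])/p["fy"]*z,z])-t)
def onplane(u,v,h,c):
    p,R,t=c; r=R.T@np.array([(u-p["cx"])/p["fx"],(v-p["cy"])/p["fy"],1]); o=-R.T@t
    return o+r*(h-o[2])/r[2]
def pix(w,c):
    p,R,t=c; q=R@np.array(w,float)+t; return q[0]/q[2]*p["fx"]+p["cx"],q[1]/q[2]*p["fy"]+p["cy"]
E
python3 - <<'E'
from h import *
np.set_printoptions(precision=1,suppress=True)
for n in ("top","side"):
    im,d,c=grab(n,n+"0"); print(n, -c[1].T@c[2], c[0]["fx"])
    for q in ("fixture","slide","slide_grip","slide_line","index_line","knob","knob_grip","tag","tag_line","grease_pot","bearing","nut_m20"):
        print(q,[(np.array(r["at"]),round(r["conf"],2),np.round(pix(r["at"],c))) for r in models.find_in(n,q)[:2]])
s=ctrl.observe();print(s)
E
```

```text
pics
top [ 504.5   13.7 1160.9] 441.6796019206441
fixture [(array([530.4, 113.1,  14.5]), 0.78, array([232., 209.]))]
slide [(array([562.8,  80.8,  32.5]), 0.78, array([244., 196.]))]
slide_grip [(array([560.9,  82.5,  28. ]), 0.71, array([244., 197.]))]
slide_line [(array([563.2,  77.6,  31. ]), 0.57, array([246., 196.])), (array([606.6, 191.6,  80.4]), 0.34, array([199., 177.]))]
index_line [(array([522.3, 152.9,  23.8]), 0.65, array([216., 212.]))]
knob [(array([606.5, 192.6,  83.3]), 0.65, array([198., 177.])), (array([530.2, 111.6,  11.4]), 0.2, array([233., 209.]))]
knob_grip [(array([608.8, 189.4,  81.5]), 0.62, array([200., 176.]))]
tag [(array([476.4, 173.6,  21.4]), 0.61, array([208., 229.]))]
tag_line []
grease_pot [(array([529.1, -36.1,  41.5]), 0.74, array([290., 211.]))]
bearing [(array([492.6, 252.4,  12.9]), 0.64, array([178., 222.]))]
nut_m20 [(array([623.1,   1.3,  17.3]), 0.44, array([276., 174.])), (array([609.5, 194.7,  85.3]), 0.18, array([197., 175.]))]
side [ 341.5  469.5 1054.4] 437.9749609908459
fixture [(array([533.4, 121.6,  10.7]), 0.59, array([244., 226.
[... 696 characters left out ...]
), 0.63, array([256., 253.]))]
grease_pot [(array([529.5, -27.4,  36.3]), 0.8, array([271., 175.]))]
bearing [(array([498.2, 263.5,  15.3]), 0.57, array([229., 281.]))]
nut_m20 [(array([622.1,   2.3,  15.1]), 0.51, array([235., 174.]))]
{'clock': 1.3, 'joint_positions': array([-1.3,  0.2,  1.5, -0. ,  1.4, -0.2]), 'qd': array([ 0.,  0., -0., -0.,  0., -0.]), 'joint_torque': array([  0. , -38.3, -29.2,  -0. ,   0. ,  -0. ]), 'tcp_pos': array([ 221.1, -530.8,  231.3]), 'orientation': array([[ 0.9,  0.4, -0. ],
       [ 0.4, -0.9, -0. ],
       [-0. , -0. , -1. ]]), 'wrist_force': array([-0.6, -0.3,  0.3]), 'ft_torque': array([ 0.,  0., -0.]), 'grip_force': 0.0, 'grip_width': 85.01278675675347}
```

View pics/top0.png

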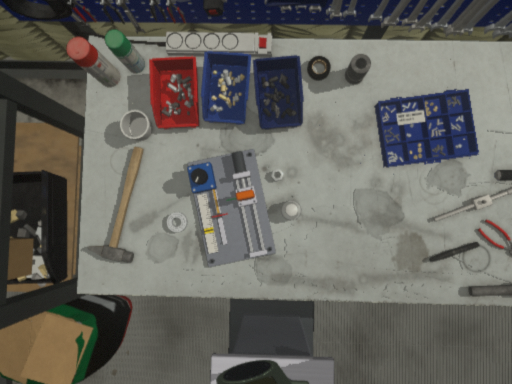

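View pics/side0.png

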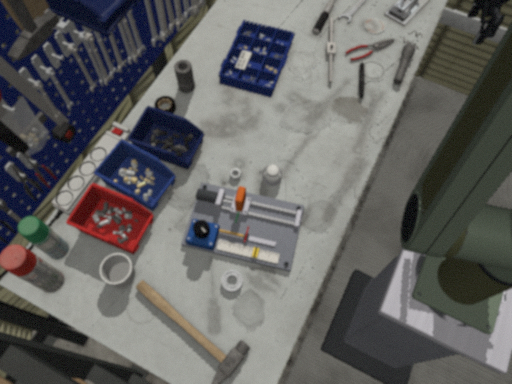

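The top view shows the knob at (200,177), the handle at (245,195), the index near (217,212) and the tag at (208,230). The side view agrees, with the knob at (202,230) and the tag at (255,252). Fixture yaw is about 0.21. Next I'll take the wrist camera over it.

```bash
cat >> h.py <<'E'
def plan(p,ang=None):
    "offset (m, tool axes) and z turn to TCP p (mm) and tool-x heading ang (rad)"
    s=ctrl.observe(); R=np.array(s["orientation"]); o=R.T@(np.array(p,float)-s["tcp_pos"])/1000
    a=np.arctan2(R[1,0],R[0,0]); t=0 if ang is None else (a-ang+np.pi)%(2*np.pi)-np.pi
    print("offset",np.round(o,4),"rz",round(t,4),"now",np.round(s["tcp_pos"],1),"heading",round(a,4),"q6",round(s["joint_positions"][5],3))
E
python3 - <<'E'
from h import *
p,R,t=cam("wrist"); s=ctrl.observe(); T=np.array(s["orientation"])
print("cam in tool",T.T@(-R.T@t-s["tcp_pos"]),"axis in tool",T.T@R.T[:,2],p["fx"])
plan([480,130,330],1.777)
E
```

```text
cam in tool [  76.44465915   -0.49564015 -143.8091928 ] axis in tool [-2.98370725e-01 -1.90269500e-04  9.54450038e-01] 307.0337770345007
offset [ 0.4931 -0.5104 -0.0987] rz -1.3822 now [ 221.1 -530.8  231.3] heading 0.3948 q6 -0.15
```

```bash
python3 -c "
from h import *
plan([510,165,150],1.777)"
```

```text
offset [ 0.5343 -0.5312  0.0813] rz -1.3822 now [ 221.1 -530.8  231.3] heading 0.3948 q6 -0.15
```

```bash
python3 -m handwheel '[{"offset":[0.534,-0.531,0],"delta_rot":[0,0,-1.38]},{"offset":[0.534,-0.531,0],"delta_rot":[0,0,-1.38]},{"offset":[0.534,-0.531,0],"delta_rot":[0,0,-1.38]},{"offset":[0.534,-0.531,0],"delta_rot":[0,0,-1.38]},{"offset":[0.534,-0.531,0],"delta_rot":[0,0,-1.38]},{"offset":[0.534,-0.531,0],"delta_rot":[0,0,-1.38]},{"offset":[0.534,-0.531,0],"delta_rot":[0,0,-1.38]},{"offset":[0.534,-0.531,0],"delta_rot":[0,0,-1.38]},{"offset":[0.534,-0.531,0],"delta_rot":[0,0,-1.38]},{"offset":[0.534,-0.531,0],"delta_rot":[0,0,-1.38]},{"offset":[0.534,-0.531,0],"delta_rot":[0,0,-1.38]},{"offset":[0.534,-0.531,0],"delta_rot":[0,0,-1.38]},{"offset":[0.534,-0.531,0],"delta_rot":[0,0,-1.38]},{"offset":[0.534,-0.531,0],"delta_rot":[0,0,-1.38]},{"offset":[0.534,-0.531,0.05],"delta_rot":[0,0,-1.38]},{"offset":[0.534,-0.531,0.08],"delta_rot":[0,0,-1.38]},{"offset":[0.534,-0.531,0.08],"delta_rot":[0,0,-1.38]},{"offset":[0.534,-0.531,0.08],"delta_rot":[0,0,-1.38]},{"offset":[0.534,-0.531,0.08],"delta_rot":[0,0,-1.38]},{"offset":[0.534,-0.531,0.08],"delta_rot":[0,0,-1.38]}]'
python3 - <<'E'
from h import *
np.set_printoptions(precision=1,suppress=True)
plan([510,165,150],1.777)
im,d,c=grab("wrist","w1"); np.savez("w1.npz",im=im,d=d)
cv2.imwrite("pics/w1b.png",cv2.resize(im[:,:,::-1],(768,576),interpolation=cv2.INTER_CUBIC))
for q in ("slide_grip","slide_line","index_line","knob_grip","tag","tag_line"):
    print(q,[(np.array(r["at"]),round(r["conf"],2),np.round(pix(r["at"],c))) for r in models.find_in("wrist",q)[:2]])
E
```

```text
clock: 3.3
tcp_pos: [511.7, 164.1, 154.2]
orientation: [[-0.201, 0.98, 0.005], [0.98, 0.201, 0.001], [-0.0, 0.005, -1.0]]
wrist_force: [0.3, 0.5, 0.2]
grip_width: 85.2
grip_force: 0.0
offset [ 0. -0.  0.] rz -0.0037 now [511.7 164.1 154.2] heading 1.7733 q6 -0.053
slide_grip [(array([558.1,  90.7,  53.3]), 0.74, array([291., 272.]))]
slide_line [(array([564.5,  92.1,  51.1]), 0.97, array([298., 270.]))]
index_line [(array([530.9, 153.7,  28.9]), 0.87, array([276., 194.]))]
knob_grip [(array([602.5, 197.1,  84.6]), 0.68, array([389., 181.])), (array([535.4, 133.7,  14.8]), 0.63, array([275., 209.]))]
tag [(array([474.7, 172.6,  24.8]), 0.76, array([219., 161.]))]
tag_line [(array([472.1, 175.3,  23.9]), 0.65, array([217., 158.]))]
```

View pics/w1b.png

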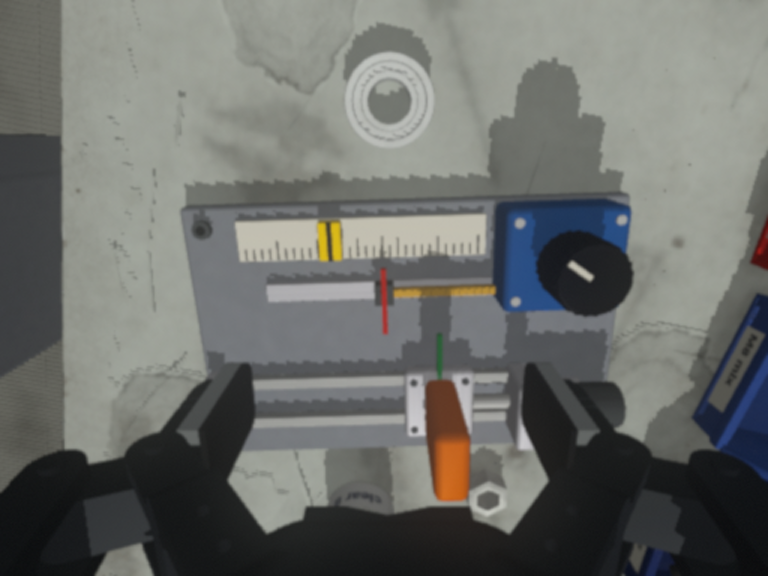

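The wrist view (2x-ish scaled, 768 px) shows the tag line at about (330,240), the red bar at (384,300), the green pointer at (439,355), the knob centre at (585,273) and the handle at (447,440). I'll segment these by colour.

```bash
cat > meas.py <<'E'
from h import *
def seg(im,lo,hi,box):
    h=cv2.cvtColor(im,cv2.COLOR_RGB2HSV); m=cv2.inRange(h,lo,hi); k=np.zeros_like(m); k[box[1]:box[3],box[0]:box[2]]=1; return m*k
def pts(m,h,c): return np.array([onplane(u,v,h,c)[:2] for v,u in zip(*np.nonzero(m))])
def measure(im,d,c,full=(0,0,512,384),yaw=None,verb=True):
    out={}
    for n,lo,hi,h in (("red",(0,150,70),(6,255,255),32),("red2",(174,150,70),(180,255,255),32),("green",(50,90,20),(85,255,255),None),("yellow",(22,140,90),(34,255,255),24),("orange",(7,180,70),(18,255,255),None)):
        m=seg(im,lo,hi,full); k,l,st,_=cv2.connectedComponentsWithStats(m)
        if k<2: continue
        m=(l==1+st[1:,4].argmax()).astype(np.uint8); vs,us=np.nonzero(m)
        hd=np.array([world(u,v,d[v,u],c)[2] for v,u in zip(vs,us) if d[v,u]>0])
        P=pts(m,h if h else np.median(hd),c); out[n]=P
        if verb: print(n,len(P),"mean",P.mean(0).round(1),"px",us.mean().round(1),vs.mean().round(1),"depth h",np.percentile(hd,(10,50,90)).round(1))
    return out
E
python3 - <<'E'
from meas import *
z=np.load("w1.npz"); im,d=z["im"],z["d"]; c=cam("wrist")
o=measure(im,d,c,(120,100,440,340))
def ang(P): 
    w,V=np.linalg.eigh(np.cov(P.T)); v=V[:,1]; return v
for n in("red","green"): v=ang(o[n]); print(n,"yaw",np.arctan2(v[1],v[0])%np.pi-np.pi/2)
m=seg(im,(15,10,150),(35,110,255),(140,130,330,185))
for y in [1]:
    r=cv2.minAreaRect(pts(m,16,c).astype(np.float32)); print("scale",r)
# knob top: dark pixels with height ~83
H=np.full(d.shape,np.nan); W={}
kp=[];
for v in range(140,220):
    for u in range(340,430):
        if d[v,u]>0:
            w=world(u,v,d[v,u],c)
            if 70<w[2]<95: kp.append(w)
kp=np.array(kp); print("knob",len(kp),np.median(kp[:,2]),cv2.minEnclosingCircle(kp[:,:2].astype(np.float32)),kp.mean(0))
hp=[]
for v in range(240,335):
    for u in range(275,320):
        if d[v,u]>0:
            w=world(u,v,d[v,u],c)
            if 86<w[2]<100: hp.append(w)
hp=np.array(hp); print("handle top",len(hp),hp.mean(0),cv2.minAreaRect(hp[:,:2].astype(np.float32)))
# black line of tag: dark pixels inside yellow bbox
ym=seg(im,(22,140,90),(34,255,255),(140,100,300,200)); ys,xs=np.nonzero(ym); b=(xs.min(),ys.min(),xs.max()+1,ys.max()+1); print(b)
g=cv2.cvtColor(im,cv2.COLOR_RGB2GRAY); print(g[b[1]:b[3],b[0]:b[2]])
E
```

```text
red 112 mean [511.3 147.7] px 255.7 198.4 depth h [29.6 30.7 31.4]
green 77 mean [554.1 116.6] px 292.9 235.8 depth h [27.8 28.5 29.2]
yellow 175 mean [476.1 174.8] px 223.5 160.4 depth h [22.1 22.9 23.8]
orange 918 mean [562.2  81.4] px 300.7 311.0 depth h [88.8 90.1 91.1]
red yaw 0.243094199340548
green yaw 0.23055217224626157
scale ((490.6339416503906, 177.06907653808594), (153.91458129882812, 26.780550003051758), 13.500925064086914)
knob 2301 81.06881396351193 ((607.613037109375, 195.0197296142578), 20.10634422302246) [605.11877315 195.8694262   80.30655916]
handle top 1058 [562.24671489  81.91190742  89.67308361] ((563.211669921875, 79.91812896728516), (19.51433753967285, 43.20781326293945), 13.45341968536377)
(np.int64(212), np.int64(148), np.int64(228), np.int64(174))
[[140 128 128 126 115  90  78  83 104 127 134 136 136 135 138 158]
 [161 158 158 156 137  94  65  75 114 151 161 162 163 158 150 157]
 [172 173 172 170 151 104  66  75 121 162 173 174 173 168 154 154]
 [173 174 175 172 154 109  69  73 120 165 175 176 175 170 154 150]
 [173 175 175 173 155 110  68  72 120 164 175 
[... 728 characters left out ...]
 128 166 176 176 175 167 153]
 [131 165 175 176 173 153 106  68  77 124 166 176 177 176 169 157]
 [131 164 175 176 173 155 110  69  76 124 165 176 176 176 169 156]
 [133 163 175 176 173 155 111  69  74 122 165 176 177 177 171 156]
 [132 161 173 176 173 157 114  71  72 120 164 176 177 176 171 156]
 [133 160 174 177 174 160 122  75  72 120 164 177 177 176 171 155]
 [137 161 173 177 174 162 127  79  71 117 163 176 177 177 172 156]
 [138 159 174 176 174 164 131  81  69 109 155 173 177 176 171 155]
 [141 161 174 177 175 169 141  87  67 104 148 172 176 177 172 158]
 [151 162 172 174 174 170 146  91  66 100 144 168 174 174 170 157]
 [142 150 161 164 164 161 142  96  75  96 130 153 158 158 155 145]]
```

Run:
```python
from meas import *
z=np.load("w1.npz"); im,d=z["im"],z["d"]; c=cam("wrist")
y=.2356; u=np.array([np.cos(y),np.sin(y)])
r=onplane(255.7,198.4,32,c)[:2]; t=onplane(219.2,161,24,c)[:2]; g=onplane(292.9,235.8,29.5,c)[:2]
print(t,"index-tag",(r-t)@u,"rad",(r-t)@u/15,"slide-tag",(g-t)@u)
plan([607.5,195.3,105],2.88)
```

```text
[472.38484528 173.47248277] index-tag 31.871592055965813 rad 2.1247728037310543 slide-tag 66.0601431259372
offset [0.0104 0.1016 0.0469] rz -1.1057 now [510.  164.5 151.8] heading 1.7743 q6 -0.053
```

```bash
python3 -m handwheel '[{"offset":[0.0104,0.1016,0.02],"delta_rot":[0,0,-1.1]},{"offset":[0.0104,0.1016,0.02],"delta_rot":[0,0,-1.1]},{"offset":[0.0104,0.1016,0.047],"delta_rot":[0,0,-1.1]},{"offset":[0.0104,0.1016,0.047],"delta_rot":[0,0,-1.1]},{"offset":[0.0104,0.1016,0.047],"delta_rot":[0,0,-1.1]},{"offset":[0.0104,0.1016,0.047],"delta_rot":[0,0,-1.1]},{"offset":[0.0104,0.1016,0.047],"delta_rot":[0,0,-1.1]},{"offset":[0.0104,0.1016,0.047],"delta_rot":[0,0,-1.1]},{"offset":[0.0104,0.1016,0.047],"delta_rot":[0,0,-1.1]},{"offset":[0.0104,0.1016,0.047],"delta_rot":[0,0,-1.1]},{"offset":[0.0104,0.1016,0.047],"delta_rot":[0,0,-1.1]},{"offset":[0.0104,0.1016,0.047],"delta_rot":[0,0,-1.1]}]' 0.07
python3 - <<'E'
from h import *
im,d,c=grab("wrist","w2")
kp=[]
for v in range(100,384):
    for u in range(120,400):
        if d[v,u]>0:
            w=world(u,v,d[v,u],c)
            if 76<w[2]<90 and np.hypot(w[0]-607,w[1]-195)<26: kp.append(w)
kp=np.array(kp); print("knob",len(kp),np.median(kp[:,2]),cv2.minEnclosingCircle(kp[:,:2].astype(np.float32)))
plan([607.5,195.3,53])
E
```

```text
clock: 4.85
tcp_pos: [607.2, 195.5, 104.3]
orientation: [[-0.964, 0.264, -0.0], [0.264, 0.964, 0.0], [0.0, -0.0, -1.0]]
wrist_force: [-0.1, -0.4, -0.8]
grip_width: 69.7
grip_force: 0.0
knob 3204 83.99096916928123 ((609.5030517578125, 193.88568115234375), 20.03620719909668)
offset [-0.0003 -0.0002  0.0513] rz 0 now [607.2 195.5 104.3] heading 2.8744 q6 -1.128
```

View pics/w2.png

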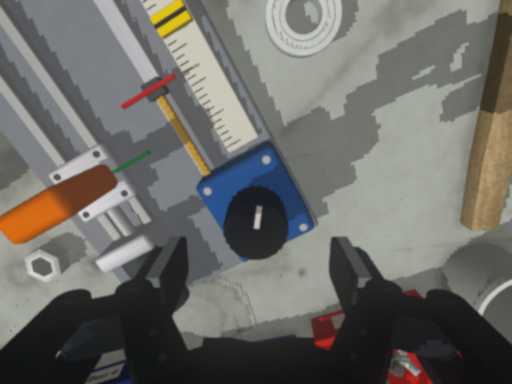

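The knob sits at (256,221), centred between the fingers (mid column about 258). I'll descend and grip it.

```bash
python3 -m handwheel '[{"offset":[-0.001,0,0.025],"delta_rot":[0,0,0]},{"offset":[-0.001,0,0.05],"delta_rot":[0,0,0]},{"offset":[-0.001,0,0.051],"delta_rot":[0,0,0]},{"offset":[-0.001,0,0.051],"delta_rot":[0,0,0]},{"offset":[-0.001,0,0.051],"delta_rot":[0,0,0]}]'
python3 -m handwheel '[{"offset":[0,0,0],"delta_rot":[0,0,0]},{"offset":[0,0,0],"delta_rot":[0,0,0]},{"offset":[0,0,0],"delta_rot":[0,0,0]},{"offset":[0,0,0],"delta_rot":[0,0,0]},{"offset":[0,0,0],"delta_rot":[0,0,0]},{"offset":[0,0,0],"delta_rot":[0,0,0]},{"offset":[0,0,0],"delta_rot":[0,0,0]},{"offset":[0,0,0],"delta_rot":[0,0,0]}]' 0.0
```

```text
clock: 5.4
tcp_pos: [609.4, 195.5, 54.8]
orientation: [[-0.965, 0.264, 0.003], [0.264, 0.965, 0.0], [-0.002, 0.001, -1.0]]
wrist_force: [-0.1, 0.0, 0.2]
grip_width: 70.3
grip_force: 0.0
clock: 6.2
tcp_pos: [608.6, 193.5, 55.2]
orientation: [[-0.965, 0.263, 0.001], [0.263, 0.965, -0.003], [-0.001, -0.003, -1.0]]
wrist_force: [-3.7, -5.5, 7.5]
grip_width: 36.3
grip_force: 60.3
```

```bash
python3 -m handwheel '[{"offset":[0,0,0],"delta_rot":[0,0,0.12]},{"offset":[0,0,0],"delta_rot":[0,0,0.24]},{"offset":[0,0,0],"delta_rot":[0,0,0.36]},{"offset":[0,0,0],"delta_rot":[0,0,0.48]},{"offset":[0,0,0],"delta_rot":[0,0,0.6]},{"offset":[0,0,0],"delta_rot":[0,0,0.72]},{"offset":[0,0,0],"delta_rot":[0,0,0.84]},{"offset":[0,0,0],"delta_rot":[0,0,0.96]},{"offset":[0,0,0],"delta_rot":[0,0,1.08]},{"offset":[0,0,0],"delta_rot":[0,0,1.2]},{"offset":[0,0,0],"delta_rot":[0,0,1.32]},{"offset":[0,0,0],"delta_rot":[0,0,1.44]},{"offset":[0,0,0],"delta_rot":[0,0,1.56]},{"offset":[0,0,0],"delta_rot":[0,0,1.68]},{"offset":[0,0,0],"delta_rot":[0,0,1.8]},{"offset":[0,0,0],"delta_rot":[0,0,1.92]},{"offset":[0,0,0],"delta_rot":[0,0,2.04]},{"offset":[0,0,0],"delta_rot":[0,0,2.1]},{"offset":[0,0,0],"delta_rot":[0,0,2.1]},{"offset":[0,0,0],"delta_rot":[0,0,2.1]}]'
python3 - <<'E'
from meas import *
plan([608,195,55]); im,d,c=grab("wrist","w3"); np.savez("w3.npz",im=im,d=d); o=measure(im,d,c)
im,d,c=grab("top"); np.savez("t3.npz",im=im,d=d)
E
```

```text
clock: 8.2
tcp_pos: [610.6, 194.1, 55.3]
orientation: [[0.714, 0.7, 0.005], [0.7, -0.714, -0.001], [0.003, 0.005, -1.0]]
wrist_force: [2.7, -3.4, 3.0]
grip_width: 36.3
grip_force: 60.2
offset [-0.0012 -0.0025  0.0003] rz 0 now [610.6 194.1  55.3] heading 0.7759 q6 0.97
red 1907 mean [749.3 214.4] px 429.2 12.0 depth h [10.2 37.3 45.1]
green 11 mean [554.8 128.4] px 270.1 339.3 depth h [ 28.3  29.3 130.3]
yellow 249 mean [479.7 173.5] px 151.9 358.7 depth h [21.1 24.7 25.9]
```

View pics/w3.png

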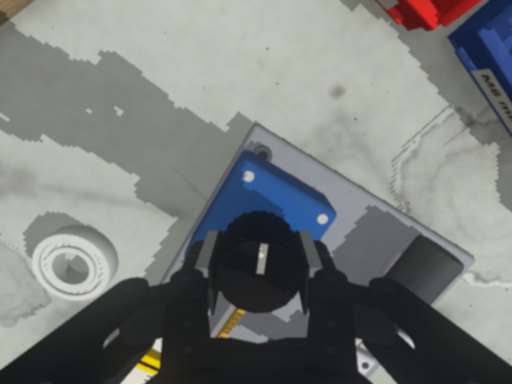

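The knob mark is still vertical in the tool view at (262,258), so it turned with the gripper. I'll let go and rise to check the index.

```bash
python3 -m handwheel '[{"offset":[0,0,0],"delta_rot":[0,0,0]},{"offset":[0,0,0],"delta_rot":[0,0,0]},{"offset":[0,0,0],"delta_rot":[0,0,0]},{"offset":[0,0,0],"delta_rot":[0,0,0]},{"offset":[0,0,0],"delta_rot":[0,0,0]},{"offset":[0,0,-0.05],"delta_rot":[0,0,0]},{"offset":[0,0,-0.095],"delta_rot":[0,0,0]},{"offset":[0,0,-0.095],"delta_rot":[0,0,0]},{"offset":[0,0,-0.095],"delta_rot":[0,0,0]}]' 0.07
python3 -c "
from h import *
plan([510,165,150],1.806)"
```

```text
clock: 9.2
tcp_pos: [609.5, 195.7, 150.5]
orientation: [[0.714, 0.7, 0.004], [0.7, -0.714, 0.001], [0.004, 0.002, -1.0]]
wrist_force: [-0.8, -0.4, -0.9]
grip_width: 70.0
grip_force: 0.0
offset [-0.0925 -0.0477  0.0001] rz -1.0309 now [609.5 195.7 150.5] heading 0.7751 q6 0.971
```

```bash
python3 -m handwheel '[{"offset":[-0.0925,-0.0477,0],"delta_rot":[0,0,-1.03]},{"offset":[-0.0925,-0.0477,0],"delta_rot":[0,0,-1.03]},{"offset":[-0.0925,-0.0477,0],"delta_rot":[0,0,-1.03]},{"offset":[-0.0925,-0.0477,0],"delta_rot":[0,0,-1.03]},{"offset":[-0.0925,-0.0477,0],"delta_rot":[0,0,-1.03]},{"offset":[-0.0925,-0.0477,0],"delta_rot":[0,0,-1.03]},{"offset":[-0.0925,-0.0477,0],"delta_rot":[0,0,-1.03]},{"offset":[-0.0925,-0.0477,0],"delta_rot":[0,0,-1.03]},{"offset":[-0.0925,-0.0477,0],"delta_rot":[0,0,-1.03]},{"offset":[-0.0925,-0.0477,0],"delta_rot":[0,0,-1.03]}]'
python3 - <<'E'
from meas import *
plan([510,165,150],1.806)
im,d,c=grab("wrist"); np.savez("w4.npz",im=im,d=d); o=measure(im,d,c,(100,100,440,340))
cv2.imwrite("pics/w4.png",cv2.resize(im[100:350,140:400,::-1],None,fx=2.3,fy=2.3,interpolation=cv2.INTER_CUBIC))
v=np.linalg.eigh(np.cov(o["red"].T))[1][:,1]; print(np.arctan2(v[1],v[0])%np.pi-np.pi/2)
g=cv2.cvtColor(im,cv2.COLOR_RGB2GRAY)
for r in (150,155,160,165,170): print(r,g[r,205:235])
E
```

```text
clock: 10.2
tcp_pos: [508.1, 164.6, 147.4]
orientation: [[-0.23, 0.973, -0.002], [0.973, 0.23, -0.0], [0.0, -0.002, -1.0]]
wrist_force: [-0.2, 0.8, 0.2]
grip_width: 70.0
grip_force: 0.0
offset [-0.      0.002  -0.0026] rz -0.003 now [508.1 164.6 147.4] heading 1.803 q6 -0.081
red 128 mean [483.1 139.3] px 224.8 202.2 depth h [32.3 33.1 34.1]
green 84 mean [556.2 115. ] px 296.0 242.3 depth h [29.1 30.7 31.7]
yellow 184 mean [478.1 174.1] px 228.0 162.2 depth h [24.2 25.2 26. ]
orange 956 mean [563.2  83.2] px 302.9 317.0 depth h [90.5 92.6 93.6]
0.23579401038561598
150 [195 195 194 195 195 195 195 195 195 191 178 154 146 146 146 144 127  92
  73  80 109 138 146 146 146 144 144 163 188 194]
155 [195 196 195 195 195 195 195 195 195 193 184 173 179 180 180 177 154 100
  62  77 126 169 180 180 180 174 155 139 163 189]
160 [196 196 196 196 196 196 196 196 195 192 180 170 177 180 179 177 160 113
  69  72 122 169 180 181 180 174 159 154 184 196]
165 [193 195 196 195 194 191 195 195 192 172 132 133 167 178 180 179 167 131
  79  69 111 158 178 181 180 176 161 154 184 196]
170 [152 184 195 192 171 141 165 190 193 180 151 141 168 179 180 180 173 145
  88  66 104 152 176 182 181 178 163 150 172 191]
```

View pics/w4.png

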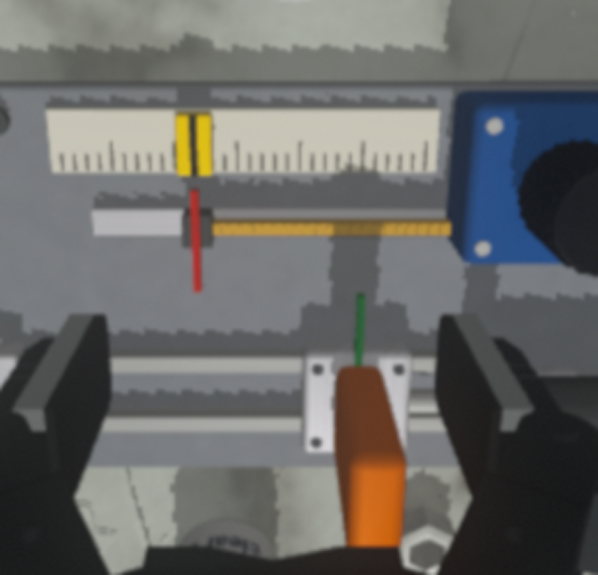

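The red bar (193,190 to 198,290) lines up with the tag's black line (192,115 to 194,175). Now the numbers and the slide-grip plan.

Run:
```python
from meas import *
z=np.load("w4.npz"); im,d=z["im"],z["d"]; c=cam("wrist")
y=.2357; u=np.array([np.cos(y),np.sin(y)])
r=onplane(224.8,202.2,32,c)[:2]
for col,row in ((223.3,155),(223.5,160),(223.8,165),(224,170)):
    t=onplane(col,row,24,c)[:2]; print("index-tag",((r-t)@u).round(2))
g=onplane(296,242.3,29.5,c)[:2]; print("slide-index",(g-r)@u)
hp=np.array([w for v in range(240,384) for k in range(275,330) if d[v,k]>0 for w in [world(k,v,d[v,k],c)] if 88<w[2]<97])
print("handle",cv2.minAreaRect(hp[:,:2].astype(np.float32)),hp.mean(0))
plan([563,81.5,110],np.pi/2+y)
```

```text
index-tag 0.71
index-tag 0.7
index-tag 0.59
index-tag 0.58
slide-index 65.73003941728902
handle ((564.8294677734375, 81.61962890625), (20.077672958374023, 38.85352325439453), 13.21435260772705) [563.59023493  83.96630214  92.31944868]
offset [-0.0935  0.0341  0.0376] rz -0.0031 now [508.3 164.6 147.7] heading 1.8034 q6 -0.082
```

```bash
python3 -m handwheel '[{"offset":[-0.05,0.035,0],"delta_rot":[0,0,0]},{"offset":[-0.094,0.035,0.01],"delta_rot":[0,0,0]},{"offset":[-0.094,0.035,0.01],"delta_rot":[0,0,0]},{"offset":[-0.094,0.035,0.04],"delta_rot":[0,0,0]},{"offset":[-0.094,0.035,0.08],"delta_rot":[0,0,0]},{"offset":[-0.094,0.035,0.095],"delta_rot":[0,0,0]},{"offset":[-0.094,0.035,0.095],"delta_rot":[0,0,0]},{"offset":[-0.094,0.035,0.095],"delta_rot":[0,0,0]}]'
python3 -m handwheel '[{"offset":[0,0,0],"delta_rot":[0,0,0]},{"offset":[0,0,0],"delta_rot":[0,0,0]},{"offset":[0,0,0],"delta_rot":[0,0,0]},{"offset":[0,0,0],"delta_rot":[0,0,0]},{"offset":[0,0,0],"delta_rot":[0,0,0]},{"offset":[0,0,0],"delta_rot":[0,0,0]},{"offset":[0,0,0],"delta_rot":[0,0,0]},{"offset":[0,0,0],"delta_rot":[0,0,0]}]' 0.0
python3 -c "
from meas import *
plan([508.3,164.6,53]); im,d,c=grab('wrist'); o=measure(im,d,c)"
```

```text
clock: 11.05
tcp_pos: [565.0, 81.7, 54.0]
orientation: [[-0.232, 0.973, 0.001], [0.973, 0.232, 0.0], [-0.0, 0.001, -1.0]]
wrist_force: [-0.2, -0.0, 0.6]
grip_width: 69.7
grip_force: 0.0
clock: 11.85
tcp_pos: [564.5, 81.2, 54.7]
orientation: [[-0.232, 0.973, -0.0], [0.973, 0.232, -0.0], [-0.0, -0.0, -1.0]]
wrist_force: [-3.0, -1.0, 7.8]
grip_width: 19.3
grip_force: 60.7
offset [ 0.0942 -0.0353  0.0016] rz 0 now [564.5  81.2  54.7] heading 1.8048 q6 -0.243
red 529 mean [483.1 138.1] px 131.3 95.4 depth h [32.2 33.1 34.1]
green 256 mean [556.4 114.9] px 258.0 169.4 depth h [30.1 31.1 31.8]
yellow 738 mean [478.9 173.1] px 137.0 24.1 depth h [22.7 25.  26. ]
orange 4538 mean [564.  84.] px 258.5 283.0 depth h [88.4 92.5 93.5]
```

```bash
python3 -m handwheel '[{"offset":[0,-0.004,0],"delta_rot":[0,0,0]},{"offset":[0,-0.011,0],"delta_rot":[0,0,0]},{"offset":[0,-0.019,0],"delta_rot":[0,0,0]},{"offset":[0,-0.027,0],"delta_rot":[0,0,0]},{"offset":[0,-0.035,0],"delta_rot":[0,0,0]},{"offset":[0,-0.043,0],"delta_rot":[0,0,0]},{"offset":[0,-0.051,0],"delta_rot":[0,0,0]},{"offset":[0,-0.058,0],"delta_rot":[0,0,0]},{"offset":[0,-0.063,0],"delta_rot":[0,0,0]},{"offset":[0,-0.066,0],"delta_rot":[0,0,0]},{"offset":[0,-0.066,0],"delta_rot":[0,0,0]},{"offset":[0,-0.066,0],"delta_rot":[0,0,0]},{"offset":[0,-0.066,0],"delta_rot":[0,0,0]}]'
python3 - <<'E'
from meas import *
plan([508.3,164.6,53]); im,d,c=grab('wrist'); o=measure(im,d,c)
cv2.imwrite("pics/w5.png",im[:,:,::-1]); u=np.array([.9724,.2335]); print((o["green"].mean(0)-o["red"].mean(0))@u)
E
```

```text
clock: 13.2
tcp_pos: [504.6, 66.9, 54.7]
orientation: [[-0.231, 0.973, 0.009], [0.973, 0.231, 0.002], [-0.0, 0.01, -1.0]]
wrist_force: [10.9, 4.5, -4.5]
grip_width: 19.3
grip_force: 59.4
offset [0.0942 0.0262 0.0019] rz 0 now [504.6  66.9  54.7] heading 1.8043 q6 -0.275
red 413 mean [483.1 138.7] px 249.4 94.3 depth h [32.4 33.1 34. ]
green 247 mean [496.6 101.1] px 257.9 168.6 depth h [30.1 31.1 31.9]
yellow 542 mean [470.9 171.1] px 240.5 24.4 depth h [24.1 25.1 26.1]
orange 4744 mean [503.7  70.2] px 258.7 281.7 depth h [86.5 92.4 93.6]
4.3487988265069255
```

View pics/w5.png

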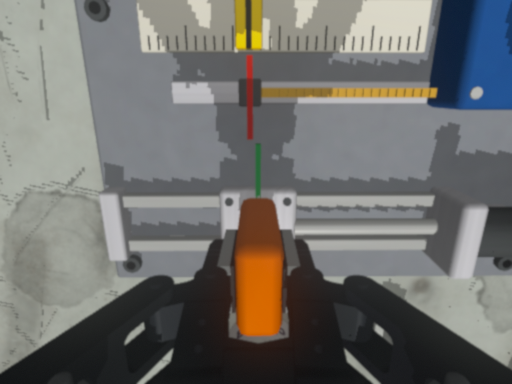

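The green pointer at (258,170) is still about 4.3 mm to the +x side of the red bar at (250,95), because the arm gives under the spring load. I'll pull the rest and dwell.

```bash
python3 -m handwheel '[{"offset":[0,-0.0025,0],"delta_rot":[0,0,0]},{"offset":[0,-0.0045,0],"delta_rot":[0,0,0]},{"offset":[0,-0.0045,0],"delta_rot":[0,0,0]},{"offset":[0,-0.0045,0],"delta_rot":[0,0,0]},{"offset":[0,-0.0045,0],"delta_rot":[0,0,0]}]'
cat > chk.py <<'E'
from meas import *
im,d,c=grab('wrist',"w6"); o=measure(im,d,c,(100,50,400,384),verb=False); u=np.array([.9724,.2335]); print((o["green"].mean(0)-o["red"].mean(0))@u)
g=cv2.cvtColor(im,cv2.COLOR_RGB2GRAY); m=seg(im,(22,140,90),(34,255,255),(100,0,400,55)); xs=np.nonzero(m)[1]; l=[]
for r in (15,25,35):
    w=200-np.minimum(g[r,xs.min()+4:xs.max()-3].astype(float),200); w=np.clip(w-w.max()/2,0,None); col=(w*np.arange(len(w))).sum()/w.sum()+xs.min()+4
    l.append(((o["red"].mean(0)-onplane(col,r,24,c)[:2])@u).round(2))
print("index-tag",l)
E
python3 chk.py
```

```text
clock: 13.75
tcp_pos: [500.4, 65.9, 54.7]
orientation: [[-0.231, 0.973, 0.01], [0.973, 0.231, 0.002], [-0.0, 0.01, -1.0]]
wrist_force: [12.1, 5.2, -4.5]
grip_width: 19.3
grip_force: 59.9
0.02189562041388271
index-tag [np.float64(0.44), np.float64(0.45), np.float64(0.5)]
```

Lined up to well under 1 mm. I'll hold for over two seconds, then recheck.

```bash
python3 -m handwheel '[{"offset":[0,0,0],"delta_rot":[0,0,0]},{"offset":[0,0,0],"delta_rot":[0,0,0]},{"offset":[0,0,0],"delta_rot":[0,0,0]},{"offset":[0,0,0],"delta_rot":[0,0,0]},{"offset":[0,0,0],"delta_rot":[0,0,0]},{"offset":[0,0,0],"delta_rot":[0,0,0]},{"offset":[0,0,0],"delta_rot":[0,0,0]},{"offset":[0,0,0],"delta_rot":[0,0,0]},{"offset":[0,0,0],"delta_rot":[0,0,0]},{"offset":[0,0,0],"delta_rot":[0,0,0]},{"offset":[0,0,0],"delta_rot":[0,0,0]},{"offset":[0,0,0],"delta_rot":[0,0,0]},{"offset":[0,0,0],"delta_rot":[0,0,0]},{"offset":[0,0,0],"delta_rot":[0,0,0]},{"offset":[0,0,0],"delta_rot":[0,0,0]},{"offset":[0,0,0],"delta_rot":[0,0,0]},{"offset":[0,0,0],"delta_rot":[0,0,0]},{"offset":[0,0,0],"delta_rot":[0,0,0]},{"offset":[0,0,0],"delta_rot":[0,0,0]},{"offset":[0,0,0],"delta_rot":[0,0,0]}]'
python3 -m handwheel '[{"offset":[0,0,0],"delta_rot":[0,0,0]},{"offset":[0,0,0],"delta_rot":[0,0,0]},{"offset":[0,0,0],"delta_rot":[0,0,0]},{"offset":[0,0,0],"delta_rot":[0,0,0]},{"offset":[0,0,0],"delta_rot":[0,0,0]},{"offset":[0,0,0],"delta_rot":[0,0,0]},{"offset":[0,0,0],"delta_rot":[0,0,0]},{"offset":[0,0,0],"delta_rot":[0,0,0]},{"offset":[0,0,0],"delta_rot":[0,0,0]},{"offset":[0,0,0],"delta_rot":[0,0,0]}]'
python3 chk.py
```

```text
clock: 15.8
tcp_pos: [500.4, 65.9, 54.7]
orientation: [[-0.231, 0.973, 0.01], [0.973, 0.231, 0.002], [-0.0, 0.01, -1.0]]
wrist_force: [11.5, 5.1, -5.4]
grip_width: 19.6
grip_force: 59.9
clock: 16.8
tcp_pos: [500.4, 65.9, 54.7]
orientation: [[-0.231, 0.973, 0.01], [0.973, 0.231, 0.002], [-0.0, 0.01, -1.0]]
wrist_force: [12.7, 5.5, -5.0]
grip_width: 18.8
grip_force: 59.9
0.08633148075053398
index-tag [np.float64(0.39), np.float64(0.41), np.float64(0.45)]
```

```bash
python3 -c "
from rig import ctrl
print(ctrl.close_job())"
```

```text
the job is handed in; nothing more can be done
None
```

I handed the job in at about 17 s: the red index measured about 0.4 mm from the tag line, and the green pointer was within 0.1 mm of the index after a hold of about 3 s. The gripper still holds the slide against the spring; the verdict was not shown, and I did not re-measure the pot, bearing and nut.

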